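Dry-fit a pipe assembly on the fit-up stand

TASK

Dry-fit the pipe assembly on the round fit-up stand, from the bottom up in this order: the socket flange over the stand's spigot with its socket upwards, then the tee piece standing upright in the flange's socket, then the stepped reducer with its wide skirt over the top of the tee, and last the collar over the reducer's narrow neck, down onto its shoulder. Everything must be fully seated and upright; leave the blind flange where it lies.

Things in the scene. Friction and masses are not known exactly. Their poses are not given: they have to be found in the camera images.
- stand_seat (a point): the fit-up stand, fixed to the bench: a grey disc 96 mm across and 10 mm high with a centring spigot 28 mm across standing 12 mm above the disc (its top bevelled to 20 mm across). Point on its axis on the top face of the disc, where the flange's underside sits; z up
- flange_mid (a point): socket flange, dark steel, loose, 0.3 to 0.52 kg, already lying socket up: a disc 90 mm across and 10 mm thick with a plain round hub 62 mm across above it, 31 mm high in all. Bore 36 mm through the lowest 14 mm; above that a socket 54 mm across and 17 mm deep, open at the top (hub wall 4 mm). It has six dark round bolt marks on the disc. Grip it round the hub, between 10 and 31 mm above its underside; origin at its centre, half-way up; z is its axis and points up
- tee_mid (a point): polished tee piece, loose, 0.3 to 0.52 kg, standing upright: a cylinder 46 mm across and 100 mm high with two stub arms 26 mm across, along its own +y and -y to 42 mm from the axis, their centre line 34 mm above its underside (their underside at 21 mm, their top at 47 mm). Grip it round the cylinder above the arms. Seated in the flange, its underside is 14 mm above the flange's underside; origin at its centre, half-way up; z is its axis and points up
- reducer_mid (a point): stepped reducer, bright steel, loose, 0.22 to 0.39 kg, standing skirt down: a skirt 62 mm across (open below, 54 mm inside, 22 mm deep), a flat shoulder on top of the skirt 28 mm above the underside, and a neck 34 mm across rising from the shoulder to 62 mm. Grip it by the neck. Seated, the roof inside the skirt rests on the tee's top, so that its underside is 22 mm below the tee's top; origin at its centre, half-way up; z is its axis and points up
- collar_mid (a point): collar, a plain dark steel ring with a thin slit mark, loose, 0.11 to 0.2 kg, lying flat: 58 mm outside, 42 mm inside, 22 mm high. Grip it across the outside. Seated, it lies on the reducer's shoulder round the neck; origin at its centre, half-way up; z is its axis and points up
- blind_mid (a point): blind flange, dark steel, loose, not part of the assembly: a flat disc 90 mm across, 14 mm high at a raised face 54 mm across, no hole in its middle and no hub, six dark bolt marks; origin at its centre, half-way up; z is its axis and points up
Not all that is in view belongs to the job. What is shaped like the part that bears collar_mid but blue or white is not meant. What is shaped like the part that bears stand_seat but orange is not meant.

How it is judged:
On the way, in this order (a step that is already met when the one before it is completed fails the run):
1. the flange is seated on the stand (horizontal distance between flange_mid and stand_seat below 0.008 m and z of flange_mid in the frame of stand_seat between 0.0115 and 0.0195 m and angle between flange_mid's own z axis and vertical below 0.08 rad), for 0.2 s.
2. the tee is seated upright in the flange's socket (horizontal distance between tee_mid and flange_mid below 0.008 m and z of tee_mid in the frame of flange_mid between 0.0445 and 0.0525 m and angle between tee_mid's own z axis and vertical below 0.08 rad), for 0.2 s.
3. the reducer is seated over the top of the tee (horizontal distance between reducer_mid and tee_mid below 0.008 m and z of reducer_mid in the frame of tee_mid between 0.055 and 0.063 m and angle between reducer_mid's own z axis and vertical below 0.08 rad), for 0.2 s.
4. the collar is seated on the reducer's shoulder (horizontal distance between collar_mid and reducer_mid below 0.008 m and z of collar_mid in the frame of reducer_mid between 0.004 and 0.012 m and angle between collar_mid's own z axis and vertical below 0.08 rad), for 0.2 s.
At the end, for the whole second after the job is handed in: Flange on the stand, tee in the flange, reducer on the tee, collar on the reducer, each within 8 mm of the axis of the one below, within 4 mm of its fully seated height and within 0.08 rad of upright; all released and at rest (all of step 1 and all of step 2 and all of step 3 and all of step 4 and linear speed of each of flange, tee, reducer, collar below 0.02 m/s); the robot touches nothing.
It fails at once if the blind flange is moved more than 30 mm (distance of blind_mid from where it was at the start of the episode above 0.03 m).
It also fails if it takes over 106 s, if anything falls off the work surface, if the arm or the gripper's body presses on something with over 40 N, if the wrist force passes 120 N, or if a joint passes its speed limit or range.

ROBOT

A 7-joint arm with a two-finger parallel gripper is mounted at the origin on a cart in front of the work surface, level with it; the furniture and walls round the work are solid. World frame = base frame: x ahead of the robot, y to its left, z up, the work surface at z = 0. Lengths are in m, angles in rad, forces in N, time in s.
With the tool pointing down it reaches from about 0.35 to 0.9 m from the base axis. Payload 19.9 kg.
Tool frame: the origin (TCP) lies midway between the tips of the shut fingers; the grasp point (between the pads) lies 19 mm behind it (robot.grip_depth is the distance from the TCP to the grasp point, in m); z points along the fingers, y is the line along which they close (so a half turn about z gives the same grasp; the last joint's range is limited). The gripper opens to 94 mm and grips with 3 to 60 N. Pads are 16 mm wide; open, the fingers measure 119 mm over their backs; the gripper's body (75 mm by 177 mm) begins 78 mm behind the grasp point.
Start: joints at [-1.181, 0.417, -0.01, 1.614, 0.005, 1.111, -0.053], TCP at [0.262, 0.568, 0.205] pointing down, gripper open.
Joint ranges: [-2.81, 2.81], [-0.39, 2.02], [-1.27, 1.25], [0.06, 2.57], [-1.19, 4.33], [0.19, 2], [-2.82, 2.82]. Speed limits (rad/s): [1.89, 1.89, 2.39, 2.39, 3.01, 3.01, 3.01].

INTERFACE

Orientations are given as a unit quaternion [x, y, z, w].
In Python, from cell import robot gives the robot as it stands. Calls block until the motion is done:
- robot.reach(position, orientation): joint-space move of the TCP to a pose.
- robot.servo_line(position, orientation=None, max_speed=0.15): straight line of the TCP; orientation=None keeps the orientation; max_speed is the mean speed in m/s.
- robot.move_joints(angles): joint-space move.
- robot.set_gripper(opening, newtons=None): finger opening in m; newtons is the grip in N (None keeps the last); returns when the fingers have stopped.
- robot.wait(seconds).
- robot.solve_ik(position, orientation): joint angles nearest the present ones, or None.
- robot.get_image(name): name is "scene" or "top" or "wrist"; returns the picture (384x512x3 uint8, red, green, blue); there is no depth.
- robot.camera_model(name): a dict with "fx", "fy", "cx", "cy" (pixels), "view" (4x4, takes a point from world to camera coordinates). Camera axes: x right, y down, z forward; pixel columns grow to the right and rows downward; lengths in m; the calibration is good to about 2 mm. A picture is of the moment at which its call begins: read the wrist's pose just before it. camera_model takes no time and is no camera call; for the wrist camera it gives the pose at the moment of the call.
A pose or a line that the arm cannot do raises robot.IKError and nothing moves.
- robot.finish_job(): hands the job in; it is judged then, once.
Readings, each from a call of its own:
- robot.get_clock(): time.
- robot.get_q(): joint angles.
- robot.get_dq(): joint speeds.
- robot.get_tau(): joint torques, N m.
- robot.get_tool_pos(): TCP position.
- robot.get_tcp_rot(): TCP orientation.
- robot.get_contact_force(): force on the tool from outside, world axes, zero at the start.
- robot.get_ft_torque(): the same for the moment, N m.
- robot.get_grip_width(): finger opening in m.
- robot.get_finger_force(): force on a finger pad.
Only numpy, scipy, OpenCV 4.12 (cv2) and the standard library are available. Lean on these libraries where they do the work, as an engineer would, in place of code of your own. Each camera call takes 0.05 s, during which the arm holds its last target. There are 200 camera calls.

## Working session

There is one attempt and no reset: what is moved stays moved. The work goes in short steps, each a Python script; the robot and the scene stay as the last script left them, time stands still between calls to the robot, and variables do not carry over. Pictures are saved under pics/ and viewed, at most 17 in all, crops included, and the job is handed in when it is done.

```bash
mkdir -p pics; ls; python3 - <<'E'
from cell import robot
import cv2,numpy as np
np.set_printoptions(precision=4,suppress=True)
for n in ["scene","top","wrist"]:
    m=robot.camera_model(n); print(n,{k:(np.round(np.array(v),4).tolist()) for k,v in m.items()})
    cv2.imwrite(f"pics/{n}0.png",cv2.cvtColor(robot.get_image(n),cv2.COLOR_RGB2BGR))
print(robot.get_tool_pos(),robot.get_tcp_rot(),robot.get_clock(),robot.grip_depth)
E
```

```text
pics
scene {'fx': 428.4915, 'fy': 428.4915, 'cx': 261.2516, 'cy': 187.7653, 'view': [[0.5896, -0.8074, -0.0198, -0.6979], [-0.5408, -0.3765, -0.7522, 0.2147], [0.5999, 0.4542, -0.6587, 1.0673], [0.0, 0.0, 0.0, 1.0]]}
top {'fx': 348.733, 'fy': 348.733, 'cx': 256.9516, 'cy': 193.6098, 'view': [[0.003, -0.9999, -0.0133, -0.4408], [-0.9948, -0.0016, -0.1021, 0.5853], [0.1021, 0.0136, -0.9947, 0.8486], [0.0, 0.0, 0.0, 1.0]]}
wrist {'fx': 274.9348, 'fy': 274.9348, 'cx': 259.3748, 'cy': 194.9174, 'view': [[0.4191, 0.9079, -0.0013, -0.624], [0.8802, -0.406, 0.2456, -0.0254], [0.2225, -0.1041, -0.9694, 0.39], [0.0, 0.0, 0.0, 1.0]]}
[0.2614 0.5674 0.205 ] [ 0.2142  0.9768 -0.0004 -0.0001] 0.15 0.0188
```

View pics/scene0.png

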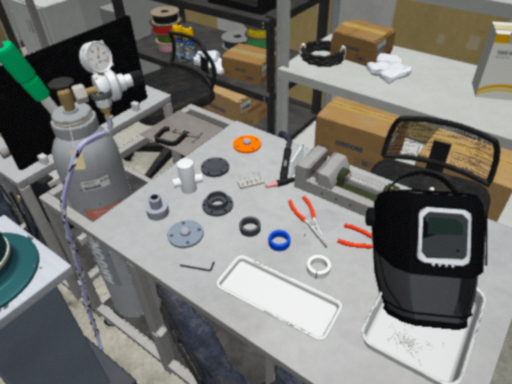

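View pics/top0.png

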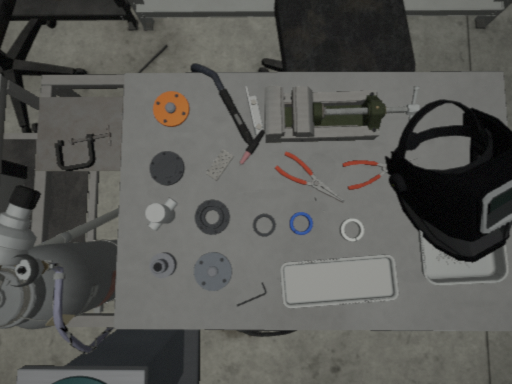

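The top view shows the stand at about (213,271), flange (212,217), tee (157,213), reducer (164,264), dark collar (264,224) and blind flange (167,168). The orange disc at (171,109) and the blue and white rings are decoys.

```bash
cat >h.py <<'E'
from cell import robot
import cv2,numpy as np
from scipy.spatial.transform import Rotation as R
np.set_printoptions(precision=4,suppress=True)
def ray(m,u,v,z):
    V=np.array(m["view"]);d=V[:3,:3].T@np.array([(u-m["cx"])/m["fx"],(v-m["cy"])/m["fy"],1]);c=-V[:3,:3].T@V[:3,3]
    return c+d*(z-c[2])/d[2]
def pix(m,p):
    V=np.array(m["view"]);q=V[:3,:3]@np.array(p)+V[:3,3];return np.array([m["fx"]*q[0]/q[2]+m["cx"],m["fy"]*q[1]/q[2]+m["cy"]])
def down(yaw): # tool z down, tool y (closing line) at angle yaw from world y... 
    return (R.from_euler('z',yaw)*R.from_quat([1,0,0,0])).as_quat()   # closing line along world y at yaw=0
def shot(n,f):
    m=robot.camera_model(n);im=robot.get_image(n);cv2.imwrite(f"pics/{f}.png",cv2.cvtColor(im,cv2.COLOR_RGB2BGR));return m,im
E
python3 - <<'E'
from h import *
m=robot.camera_model("top")
for n,u,v,z in [("stand",213,271,.01),("flange",212,217,.031),("tee",154,212,.1),("red",158,265,.062),("collar",264,224,.022),("blind",167,168,.014),("orange",171,109,.01),("blue",301,223,.022)]: print(n,ray(m,u,v,z))
m=robot.camera_model("wrist");V=np.array(m["view"]);T=R.from_quat(robot.get_tcp_rot()).as_matrix()
print("cam in tool",T.T@(-V[:3,:3].T@V[:3,3]-robot.get_tool_pos()),"cam axes in tool\n",T.T@V[:3,:3].T)
for yaw in (0,np.pi/2,-np.pi/2,np.pi):
  for p in ([.45,-.3,.35],[.4,-.3,.35],[.35,-.25,.2],[.35,-.35,.2]):
    print(yaw,p,robot.solve_ik(p,down(yaw)))
E
```

```text
stand [ 0.3929 -0.3296  0.01  ]
flange [ 0.5273 -0.3279  0.031 ]
tee [ 0.536  -0.2041  0.1   ]
red [ 0.4124 -0.206   0.062 ]
collar [ 0.5104 -0.4573  0.022 ]
blind [ 0.6537 -0.2073  0.014 ]
orange [ 0.8118 -0.2121  0.01  ]
blue [ 0.5132 -0.5497  0.022 ]
cam in tool [ 0.0707 -0.0003 -0.1786] cam axes in tool
 [[-0.0008 -0.9694 -0.2456]
 [ 1.     -0.0007 -0.0005]
 [ 0.0003 -0.2456  0.9694]]
0 [0.45, -0.3, 0.35] [-0.2186  0.2182  0.8961  1.6464 -0.1738  1.3607 -0.8684]
0 [0.4, -0.3, 0.35] [-0.2349  0.0985  0.8904  1.737  -0.0786  1.3432 -0.8999]
0 [0.35, -0.25, 0.2] [-0.2949  0.0811  0.8938  2.0989 -0.0755  0.9931 -0.9323]
0 [0.35, -0.35, 0.2] [-0.1811  0.332   1.091   1.9612 -0.3402  1.0484 -0.5095]
1.5707963267948966 [0.45, -0.3, 0.35] [-0.2186  0.2182  0.8961  1.6464 -0.1738  1.3607  0.7024]
1.5707963267948966 [0.4, -0.3, 0.35] [-0.2349  0.0985  0.8904  1.737  -0.0786  1.3432  0.6709]
1.5707963267948966 [0.35, -0.25, 0.2] [-0.2949  0.0811  0.8938  2.0989 -0.0755  0.9931  0.6385]
1.5707963267948966 [0.35, -0.35, 0.2] [-0.1811  0.332   1.091   1.9612 -0.3402  1.0484  1.0613]
-1.5707963267948966 [0.45, -0.3, 0.35] [-0.3504  0.2669  1.085   1.6492 -0.2403  1.3712 -2.3734]
-1.5707963267948966 [0.4, -0.3, 0.35] [-0.3926  0.1225  1.0782  1.7398 -0.1107  1.345  -2.4342]
-1.5707963267948966 [0.35, -0.25, 0.2] [-0.4649  0.1028  1.0854  2.1017 -0.1084  0.9945 -2.464 ]
-1.5707963267948966 [0.35, -0.35, 0.2] [-0.1811  0.332   1.091   1.9612 -0.3402  1.0484 -2.0803]
3.141592653589793 [0.45, -0.3, 0.35] [ 0.8512  0.1798 -0.3715  1.6138  0.0664  1.3604  2.0421]
3.141592653589793 [0.4, -0.3, 0.35] [ 0.9264  0.097  -0.3719  1.7044  0.0361  1.3469  2.1188]
3.141592653589793 [0.35, -0.25, 0.2] [ 0.9039  0.084  -0.3715  2.0665  0.0363  0.9971  2.0847]
3.141592653589793 [0.35, -0.35, 0.2] [-0.0771  0.279   0.9431  1.9592 -0.2628  1.0313  2.5553]
```

```bash
python3 - <<'E'
from h import *
s=robot.camera_model("scene");t=robot.camera_model("top")
def P(m):return np.diag([1,1,1])@np.array([[m["fx"],0,m["cx"]],[0,m["fy"],m["cy"]],[0,0,1]])@np.array(m["view"])[:3]
for n,a,b in [("gauge",(98,55),(27,267)),("valve cap",(64,90),(13,283)),("handle",(28,72),(20,200))]:
    X=cv2.triangulatePoints(P(s),P(t),np.float64(a),np.float64(b)).ravel();X=X[:3]/X[3];print(n,X,pix(s,X),pix(t,X))
print("tablecorner",ray(t,123,329,0),ray(t,123,72,0),ray(t,512,329,0), ray(s,45,197,0),ray(s,140,165,0))
im=cv2.cvtColor(robot.get_image("scene"),cv2.COLOR_RGB2BGR)
a=cv2.resize(im[20:240,0:260],None,fx=2,fy=2)
im=cv2.cvtColor(robot.get_image("top"),cv2.COLOR_RGB2BGR)
b=cv2.resize(im[150:384,0:130],None,fx=1.88,fy=1.88)
cv2.imwrite("pics/c.png",np.hstack([a,b[:440]]));
E
```

```text
gauge [ 0.4281 -0.1239  0.4366] [106.4931  57.2527] [ 11.2653 281.5591]
valve cap [ 0.3807 -0.0266  0.3364] [76.2319 93.2759] [ -6.6389 302.3721]
handle [ 0.3929 -0.04    0.4157] [73.8756 62.5794] [-40.7429 305.3341]
tablecorner [ 0.2481 -0.1049  0.    ] [ 0.9185 -0.0765  0.    ] [ 0.2545 -1.0692  0.    ] [0.2592 0.1247 0.    ] [0.5281 0.0076 0.    ]
```

View pics/c.png

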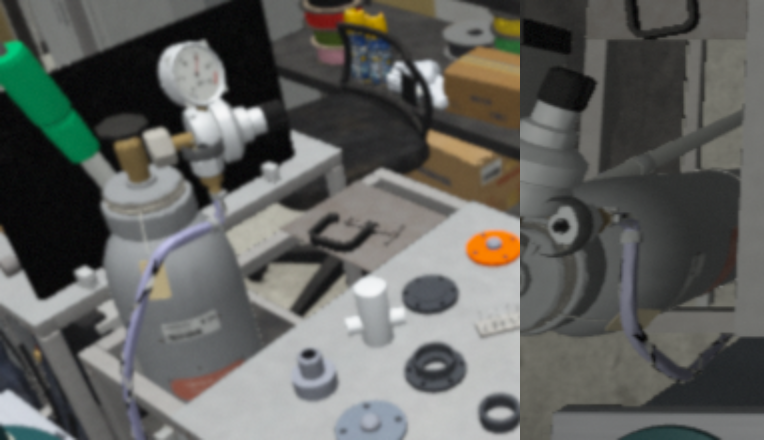

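View pics/wrist0.png

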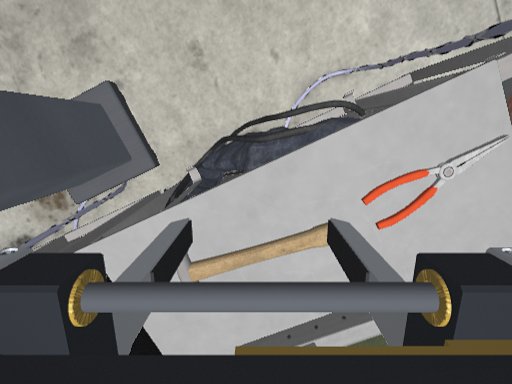

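```bash
python3 - <<'E'
from h import *
s=robot.camera_model("scene");t=robot.camera_model("top")
def P(m):return np.array([[m["fx"],0,m["cx"]],[0,m["fy"],m["cy"]],[0,0,1]])@np.array(m["view"])[:3]
for n,a,b in [("blackend",(137,77),(25,192)),("blackend2",(128,78),(23,202)),("nut",(107,112),(32,268)),("hose corner",(110,124),(60,275)),("dial",(98,58),(27,270))]:
    X=cv2.triangulatePoints(P(s),P(t),np.float64(a),np.float64(b)).ravel();X=X[:3]/X[3];print(n,X,pix(s,X),pix(t,X))
for z in (.0,.1,.2,.3,.4): print(z,"body right edge, scene row 200",ray(s,125,180,z),"top body left",ray(t,0,270,z),ray(t,100,260,z))
for p in ([.5,-.32,.3],[.5,-.25,.5]):
  q=robot.solve_ik(p,down(0));print(q)
E
```

```text
blackend [ 0.5574 -0.0448  0.3108] [137.7387  77.1812] [ 23.661  193.1071]
blackend2 [ 0.5359 -0.0406  0.3146] [130.3502  78.5734] [ 18.8025 205.5571]
nut [ 0.4316 -0.0446  0.2659] [104.9039 111.2556] [ 35.5223 265.2439]
hose corner [ 0.413  -0.0814  0.2498] [109.7994 123.9391] [ 60.3209 274.7398]
dial [ 0.4254 -0.1216  0.4302] [105.6431  60.1115] [ 12.8966 282.8864]
0.0 body right edge, scene row 200 [ 0.4496 -0.0114  0.    ] top body left [0.3918 0.2173 0.    ] [ 0.418  -0.0387  0.    ]
0.1 body right edge, scene row 200 [ 0.3835 -0.1238  0.1   ] top body left [0.4035 0.1428 0.1   ] [ 0.4268 -0.0846  0.1   ]
0.2 body right edge, scene row 200 [ 0.3174 -0.2362  0.2   ] top body left [0.4152 0.0684 0.2   ] [ 0.4356 -0.1306  0.2   ]
0.3 body right edge, scene row 200 [ 0.2513 -0.3486  0.3   ] top body left [ 0.4269 -0.0061  0.3   ] [ 0.4444 -0.1765  0.3   ]
0.4 body right edge, scene row 200 [ 0.1852 -0.4609  0.4   ] top body left [ 0.4386 -0.0806  0.4   ] [ 0.4532 -0.2225  0.4   ]
[-0.3094  0.5195  1.1938  1.6016 -0.4916  1.3599 -0.6257]
[-0.4284  0.3074  1.1515  1.3046 -0.2826  1.703  -0.9041]
```

Triangulating puts the gas cylinder and regulator around (0.42..0.56, 0.04), rising to about 0.4 m. They stand between the start pose and the work, so I'll lift, swing high over them, then take one wrist view.

```bash
python3 - <<'E'
from h import *
s=robot.camera_model("scene")
p0=robot.get_tool_pos();q0=robot.get_q()
for z in (.6,.65): print(z,robot.solve_ik([p0[0],p0[1],z],robot.get_tcp_rot()))
for z in (.35,.4,.45,.5): print(z,pix(s,[.45,-.03,z]),pix(s,[.4,.12,z]))
robot.servo_line([p0[0],p0[1],.62],max_speed=.4)
q=np.array(robot.get_q());print(q,robot.get_clock())
q[0]=0.6;q[2]=0;robot.move_joints(q);print(robot.get_tool_pos(),robot.get_clock())
v=[.34,-.33,.26]
print(robot.solve_ik(v,down(0)))
robot.reach(v,down(0));print(robot.get_q(),robot.get_clock())
m,im=shot("wrist","w1")
for n,c in dict(stand=[.393,-.33,.01],flange=[.527,-.328,.031],tee=[.536,-.204,.1],red=[.412,-.206,.062],collar=[.51,-.457,.022]).items(): print(n,pix(m,c))
E
```

```text
0.6 [-1.1955  0.3892  0.0136  0.7878 -0.0055  1.9652 -0.046 ]
0.65 None
0.35 [98.4862 77.7676] [46.9303 70.3265]
0.4 [93.0301 59.1502] [40.1177 52.1324]
0.45 [87.2241 39.339 ] [32.8839 32.8134]
0.5 [81.0335 18.2154] [25.1886 12.262 ]Traceback (most recent call last):
  File "<stdin>", line 6, in <module>
cell.IKError: the arm cannot follow that straight line within its joint ranges
```

```bash
python3 - <<'E'
from h import *
p0=robot.get_tool_pos()
robot.servo_line([p0[0],p0[1],.4],max_speed=.3)
q=np.array(robot.get_q())
q[1:6]=[0.05,0,.85,0,1.9];robot.move_joints(q);print(robot.get_tool_pos(),robot.get_clock())
q[0]=0.65;robot.move_joints(q);print(robot.get_tool_pos(),robot.get_clock())
v=[.34,-.33,.26]
print(robot.solve_ik([.34,-.33,.5],down(0)),robot.solve_ik(v,down(0)))
robot.reach(v,down(0));print(robot.get_q(),robot.get_clock())
m,im=shot("wrist","w1")
for n,c in dict(stand=[.393,-.33,.01],flange=[.527,-.328,.031],tee=[.536,-.204,.1],red=[.412,-.206,.062],collar=[.51,-.457,.022]).items(): print(n,pix(m,c))
E
```

```text
[0.2183 0.4573 0.7661] 2.4917
[ 0.3837 -0.3295  0.7678] 5.2833
[ 0.6476  0.0083  0.0586  1.4713 -0.0005  1.662  -0.8647] [ 0.7289  0.0914 -0.0249  1.9077  0.0025  1.1426 -0.8678]
[ 0.7288  0.0911 -0.025   1.9062  0.0025  1.1429 -0.8674] 7.125
stand [258.6473 138.1517]
flange [257.0538  36.6883]
tee [142.461    7.4805]
red [165.3767 125.2955]
collar [350.2151  52.3734]
```

View pics/w1.png

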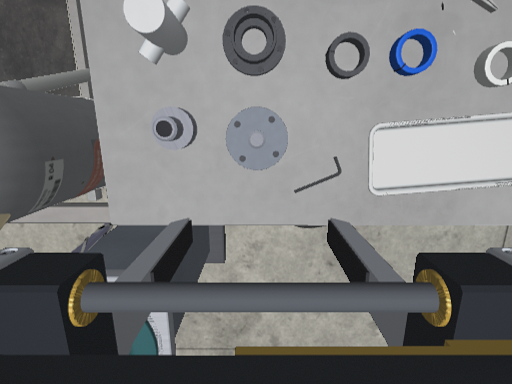

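The wrist view shows the stand at (257,138), flange (254,40), reducer neck (166,128), collar (348,55), and the tee top at (144,12), cut by the image border. Next I'll measure the parts with masks and ellipse fits.

```bash
python3 - <<'E'
from h import *
robot.reach([.40,-.33,.30],down(0))
m,im=shot("wrist","w2")
mt,it=shot("top","t2")
def comps(im,m,name,objs):
    hsv=cv2.cvtColor(im,cv2.COLOR_RGB2HSV).astype(int);g=im.astype(int)
    vis=cv2.cvtColor(im,cv2.COLOR_RGB2BGR)
    for n,(c,z,half) in objs.items():
        u,v=np.round(pix(m,c)).astype(int);x0,y0=max(u-half,0),max(v-half,0)
        roi=g[y0:v+half,x0:u+half]
        bg=np.median(roi[[0,-1]].reshape(-1,3),0)
        d=np.abs(roi-bg).max(2);mask=((d>18)*255).astype(np.uint8)
        mask=cv2.morphologyEx(mask,cv2.MORPH_OPEN,np.ones((3,3)))
        cs,_=cv2.findContours(mask,cv2.RETR_EXTERNAL,cv2.CHAIN_APPROX_NONE)
        k=max(cs,key=cv2.contourArea)+np.array([x0,y0]);e=cv2.fitEllipse(cv2.convexHull(k))
        cv2.ellipse(vis,e,(0,0,255),1);cv2.drawContours(vis,[k],-1,(0,255,0),1)
        p=ray(m,*e[0],z);print(name,n,bg,np.array(e[0]),np.array(e[1]),p)
    return vis
O=dict(stand=([.393,-.33,.005],.005,50),flange=([.527,-.328,.01],.006,50),red=([.412,-.206,.02],.014,36),collar=([.51,-.457,.011],.011,36),tee=([.536,-.204,.05],.034,50))
a=comps(im,m,"w",O)
O={k:(c,z,int(h*.68)) for k,(c,z,h) in O.items()}
b=comps(it,mt,"t",O)
cv2.imwrite("pics/v.png",np.vstack([cv2.resize(a[:230,90:440],(770,506))]))
cv2.imwrite("pics/vt.png",cv2.resize(b[140:320,120:320],(660,594)))
print(robot.get_clock())
E
```

```text
w stand [167. 168. 168.] [256.9968 172.2007] [55.0443 55.4927] [ 0.3932 -0.3265  0.005 ]
w flange [168. 168. 168.] [254.5544  88.6904] [56.0315 60.1596] [ 0.5298 -0.3228  0.006 ]
w red [166. 166. 167.] [180.4706 166.2738] [22.5403 24.2899] [ 0.4048 -0.1966  0.014 ]
w collar [166. 166. 167.] [336.98  102.178] [36.9626 40.9793] [ 0.5087 -0.4562  0.011 ]
w tee [164. 164. 165.] [170.632   78.8259] [54.6945 59.2318] [ 0.5402 -0.1967  0.034 ]
t stand [122.  122.5 119. ] [213.705  281.3351] [54.3505 74.4466] [ 0.3668 -0.3311  0.005 ]
t flange [123.5 124.  121. ] [211.8351 216.6538] [35.4569 35.8296] [ 0.5291 -0.3239  0.006 ]
t red [119. 119. 116.] [144.0045 280.8   ] [12.0722 59.0296] [ 0.3685 -0.1581  0.014 ]
t collar [123. 124. 121.] [263.7612 224.6183] [23.0288 23.277 ] [ 0.5091 -0.4567  0.011 ]
t tee [121. 122. 118.] [159.8329 213.2415] [26.3579 34.6664] [ 0.5362 -0.1983  0.034 ]
7.6667
```

View pics/v.png

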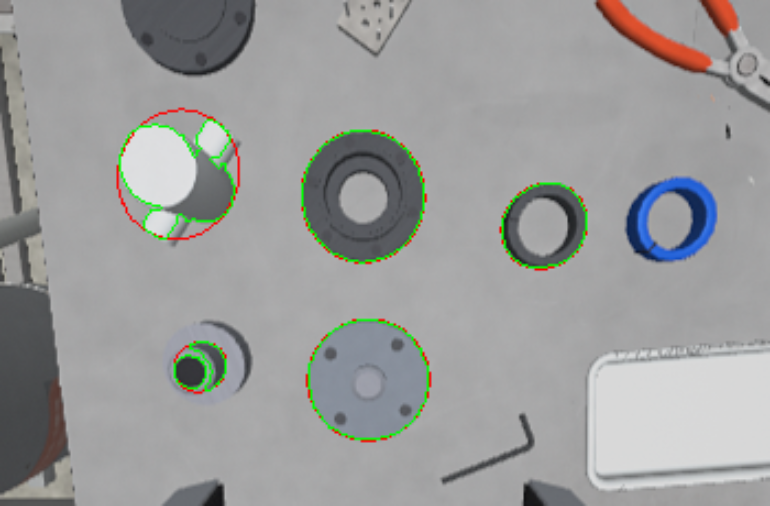

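```bash
cat >>h.py <<'E'
def pick(p,z,yaw,opening,N=40,top=.2):
    robot.set_gripper(opening); robot.reach([p[0],p[1],top],down(yaw)); robot.servo_line([p[0],p[1],z],max_speed=.12)
    robot.set_gripper(0,N); w=robot.get_grip_width(); robot.servo_line([p[0],p[1],top],max_speed=.15)
    print("grip",w,robot.get_grip_width(),robot.get_contact_force(),robot.get_clock())
def lower(p,z0,z1,step=.003,lim=12):
    """guarded descent; stops when the upward force rises by lim"""
    robot.servo_line([p[0],p[1],z0],max_speed=.12); robot.wait(.2); f0=robot.get_contact_force(); z=z0
    while z>z1+1e-4:
        z=max(z-step,z1); robot.servo_line([p[0],p[1],z],max_speed=.05); f=robot.get_contact_force()-f0
        if np.linalg.norm(f)>lim: break
    print("lowered to",z,"actual",robot.get_tool_pos(),"df",f,robot.get_clock()); return z,f
E
python3 - <<'E'
from h import *
im=cv2.imread("pics/w2.png",0)
V=robot.camera_model("wrist") # arm still in the w2 pose
def fit(mask,u,v,z,n):
    k,lab,st,c=cv2.connectedComponentsWithStats(mask.astype(np.uint8));i=lab[v,u]
    cs,_=cv2.findContours((lab==i).astype(np.uint8),0,cv2.CHAIN_APPROX_NONE);e=cv2.fitEllipse(cv2.convexHull(max(cs,key=len)))
    print(n,e,ray(V,*e[0],z))
t=im>205; t[:, :]=cv2.morphologyEx(t.astype(np.uint8),cv2.MORPH_OPEN,np.ones((9,9)))
fit(t,162,75,.1,"tee")
fit(im<75,176,169,.062,"red")
print(ray(V,186.8,62.3,.034),ray(V,162.7,100.9,.034))
F=[.5295,-.3233];S=[.3932,-.3265]
print([robot.solve_ik([*F,.0125],down(y)) for y in (np.pi/2,)],robot.solve_ik([*S,.0225],down(np.pi/2)))
pick(F,.0125,np.pi/2,.09)
robot.servo_line([*S,.2],max_speed=.2)
shot("wrist","w3");shot("top","t3")
E
```

```text
tee ((161.29092407226562, 74.75460815429688), (33.54464340209961, 37.42356491088867), 153.1510009765625) [ 0.5331 -0.2054  0.1   ]
red ((175.8818359375, 168.62136840820312), (12.482755661010742, 13.432605743408203), 127.96855163574219) [ 0.4065 -0.2033  0.062 ]
[ 0.5613 -0.223   0.034 ] [ 0.5069 -0.1824  0.034 ]
[array([ 0.6796,  0.6552, -0.2435,  1.7459,  0.2135,  0.7664,  0.3301])] [ 0.7871  0.4862 -0.1867  2.0218  0.1446  0.6458  0.5058]
grip 0.06126939645657564 0.06151809341458739 [-0.0979  0.2294 -4.0399] 12.9333
```

View pics/w3.png

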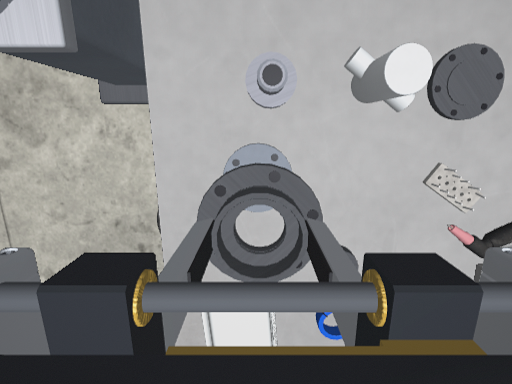

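The flange is held level between the fingers, with its hub top ellipse centred at about (260,233). I'll check that centring and then lower it.

```bash
python3 - <<'E'
from h import *
m=robot.camera_model("wrist");S=[.3932,-.3265]
print(pix(m,[*S,.2185]),ray(m,260,233,.2185), pix(m,[*S,.1875]))
z,f=lower(S,.04,.0228)
shot("wrist","w4")
E
```

```text
[257.4703 241.8595] [ 0.3948 -0.3206  0.2185] [257.7225 224.5757]
lowered to 0.0228 actual [ 0.3932 -0.3265  0.0227] df [-0.1944  0.204  -1.3666] 17.05
```

View pics/w4.png

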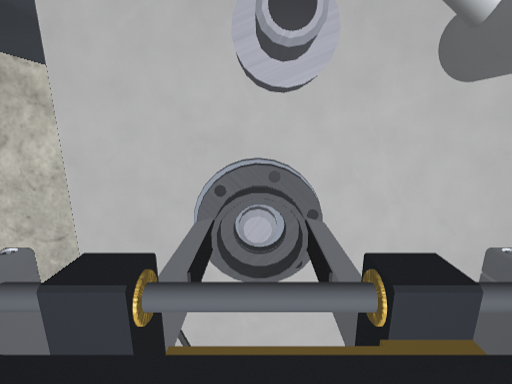

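Spigot is visible inside the bore and the disc sits flush on the stand. I'll release, back off and re-measure flange and tee.

```bash
python3 - <<'E'
from h import *
robot.set_gripper(.08);robot.servo_line([.3932,-.3265,.15],max_speed=.2)
robot.reach([.36,-.30,.26],down(0))
m,im=shot("wrist","w5")
g=cv2.cvtColor(im,cv2.COLOR_RGB2GRAY)
u,v=np.round(pix(m,[.3932,-.3265,.02])).astype(int)
roi=(g[v-60:v+60,u-60:u+60]<120).astype(np.uint8)
cs,_=cv2.findContours(roi,0,cv2.CHAIN_APPROX_NONE);k=max(cs,key=cv2.contourArea)+np.array([u-60,v-60])
e=cv2.fitEllipse(cv2.convexHull(k));print(e,ray(m,*e[0],.017),pix(m,[.5335,-.2045,.1]),pix(m,[.4065,-.2033,.062]))
for p in ([.5335,-.2045,.056],[.5335,-.2045,.25],[.4065,-.2033,.033],[.3932,-.3265,.08],[.3932,-.3265,.25],[.5088,-.4564,.004]): print(robot.solve_ik(p,down(-np.pi/2)),robot.solve_ik(p,down(np.pi/2)))
print(robot.get_clock())
E
```

```text
((276.1482238769531, 149.96783447265625), (59.040409088134766, 60.59956359863281), 41.13382339477539) [ 0.3946 -0.3256  0.017 ] [172.4229  28.9788] [187.4441 143.919 ]
[ 0.3021  0.508   0.0129  1.8658 -0.009   0.7679 -2.8218] [ 0.5261  0.5231 -0.2724  1.8577  0.1911  0.7861  0.1528]
[-0.4938  0.4634  1.0865  1.7235 -0.4345  1.222  -2.4389] [ 0.5424  0.2954 -0.2833  1.6908  0.0886  1.1679  0.236 ]
[ 0.3984  0.3842 -0.0028  2.157   0.0018  0.6004 -2.7473] [ 0.5894  0.3931 -0.224   2.1507  0.1487  0.6118  0.2599]
[ 0.5673  0.3825  0.0783  2.0034 -0.0425  0.7572 -2.4707] [ 0.7695  0.3872 -0.1633  1.9966  0.0888  0.7644  0.5538]
[ 0.5868  0.1696  0.0518  1.8416 -0.0097  1.1307 -2.4996] [ 0.7555  0.1744 -0.1384  1.8361  0.0264  1.1329  0.608 ]
[ 0.5867  0.7486  0.1449  1.5832 -0.1348  0.8196 -2.3561] [ 0.8101  0.7507 -0.1806  1.574   0.1665  0.8319  0.5647]
19.8333
```

View pics/w5.png

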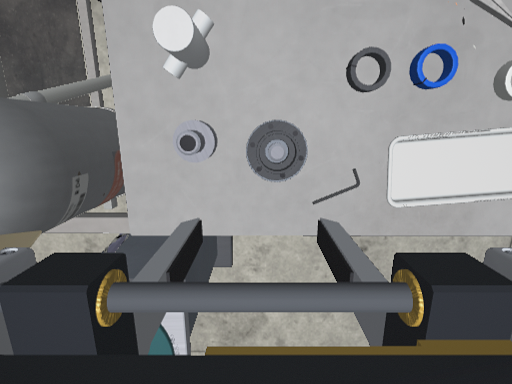

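The flange is seated at (0.3946,-0.3256). The tee top (173,29) and reducer neck (188,143) match the predictions, so I'll do the tee next.

```bash
python3 - <<'E'
from h import *
y=-np.pi/3;F=[.3946,-.3256]
pick([.5335,-.2045],.056,y,.075,top=.18)
robot.servo_line([*F,.18],max_speed=.2)
shot("wrist","w6")
z,f=lower(F,.105,.0805)
m,im=shot("wrist","w7")
cv2.imwrite("pics/w67.png",cv2.resize(np.hstack([cv2.imread("pics/w6.png"),cv2.imread("pics/w7.png")]),(800,300)))
E
```

```text
grip 0.04560568059454881 0.045463952543570704 [ 1.0219  0.2018 -3.2003] 24.1917
lowered to 0.0805 actual [ 0.3946 -0.3256  0.0805] df [ 0.8992 -0.9009 -0.7544] 28.5417
```

View pics/w67.png

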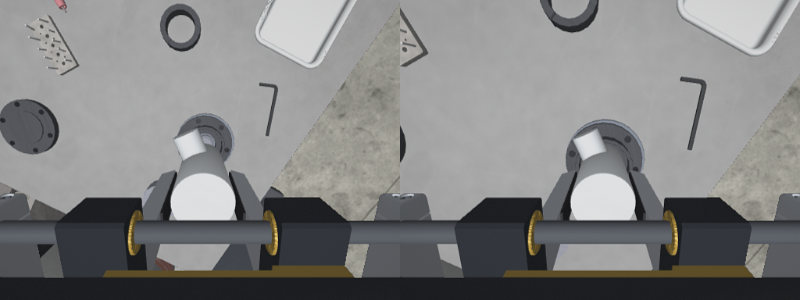

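No contact force, and the tee went down to seated height. I'll release it, measure its top from the reducer's pre-grasp pose, and pick the reducer.

```bash
python3 - <<'E'
from h import *
y=-np.pi/3;F=[.3946,-.3256]
robot.set_gripper(.075);robot.servo_line([*F,.2],max_speed=.2)
robot.servo_line([.4065,-.2033,.22],max_speed=.2)
m,im=shot("wrist","w8");g=cv2.cvtColor(im,cv2.COLOR_RGB2GRAY)
t=cv2.morphologyEx((g>205).astype(np.uint8),cv2.MORPH_OPEN,np.ones((9,9)))
u,v=np.round(pix(m,[*F,.124])).astype(int);k,lab,st,c=cv2.connectedComponentsWithStats(t)
cs,_=cv2.findContours((lab==lab[v,u]).astype(np.uint8),0,cv2.CHAIN_APPROX_NONE);e=cv2.fitEllipse(cv2.convexHull(max(cs,key=len)))
print(u,v,e,ray(m,*e[0],.124),robot.get_clock())
E
```

```text
334 94 ((333.801513671875, 93.8346939086914), (46.277931213378906, 50.4192008972168), 26.653047561645508) [ 0.3952 -0.3259  0.124 ] 30.8167
```

View pics/w8.png

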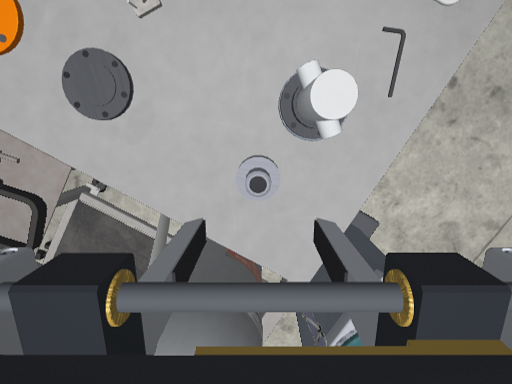

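The tee stands upright in the flange with its top at (334,94). The reducer's hole is at (258,184). I'll pick the reducer and place it.

```bash
python3 - <<'E'
from h import *
m=robot.camera_model("wrist");p=ray(m,258,184,.062);print(p)
P=[(.4065+p[0])/2,(-.2033+p[1])/2];F=[.3950,-.3258]
pick(P,.033,-np.pi/3,.06,top=.22)
robot.servo_line([*F,.22],max_speed=.2)
shot("wrist","w9")
z,f=lower(F,.165,.1355)
m,im=shot("wrist","w10")
cv2.imwrite("pics/w910.png",cv2.resize(np.hstack([cv2.imread("pics/w9.png"),cv2.imread("pics/w10.png")]),(800,300)))
E
```

```text
[ 0.4076 -0.2039  0.062 ]
grip 0.03316571661261262 0.032997348002010395 [-0.3538  0.573  -3.4181] 35.175
lowered to 0.1355 actual [ 0.3949 -0.3258  0.1354] df [ 0.419  -1.0263  0.4724] 39.3
```

View pics/w910.png

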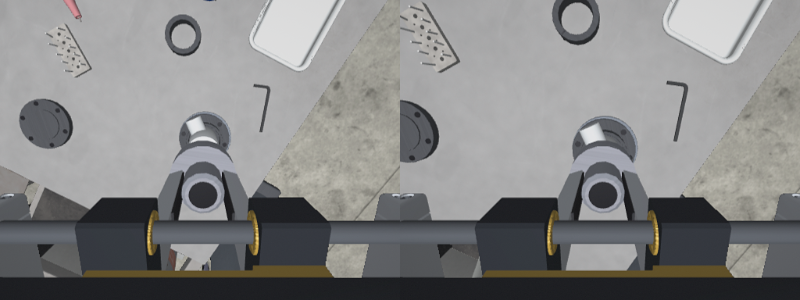

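```bash
python3 - <<'E'
from h import *
y=-np.pi/3;F=[.3950,-.3258]
robot.set_gripper(.06);robot.servo_line([*F,.26],max_speed=.2)
robot.servo_line([.40,-.25,.28],max_speed=.2)
m,im=shot("wrist","w11");g=cv2.cvtColor(im,cv2.COLOR_RGB2GRAY)
u,v=np.round(pix(m,[*F,.164])).astype(int);k,lab,st,c=cv2.connectedComponentsWithStats((g<80).astype(np.uint8))
cs,_=cv2.findContours((lab==lab[v,u]).astype(np.uint8),0,cv2.CHAIN_APPROX_NONE);e=cv2.fitEllipse(cv2.convexHull(max(cs,key=len)))
print(u,v,lab[v,u],e,ray(m,*e[0],.164),"collar px",pix(m,[.5088,-.4564,.011]),robot.get_clock())
E
```

```text
300 133 33 ((299.58514404296875, 133.36965942382812), (19.24923324584961, 20.047243118286133), 51.018890380859375) [ 0.3948 -0.3256  0.164 ] collar px [265.3513   8.4981] 41.3333
```

View pics/w11.png

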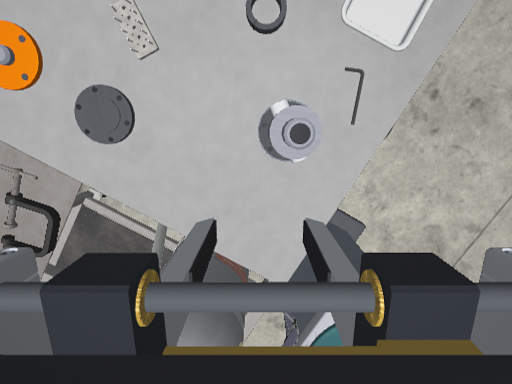

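The reducer is seated, with its neck hole at (300,133), i.e. (0.3948,-0.3256). The collar is at (266,9), where expected. I'll pick and place the collar.

```bash
python3 - <<'E'
from h import *
F=[.3948,-.3256]
pick([.5088,-.4564],.004,-np.pi/3,.08,N=30,top=.23)
robot.servo_line([*F,.23],max_speed=.15)
shot("wrist","w12")
z,f=lower(F,.18,.1345)
m,im=shot("wrist","w13")
cv2.imwrite("pics/w1213.png",cv2.resize(np.hstack([cv2.imread("pics/w12.png"),cv2.imread("pics/w13.png")]),(800,300)))
E
```

```text
grip 0.05856409664634752 0.05827801121565203 [-0.9509 -0.404  -1.3461] 46.975
lowered to 0.1345 actual [ 0.3948 -0.3256  0.1345] df [ 0.0214 -0.3316  0.6643] 53.1
```

View pics/w1213.png

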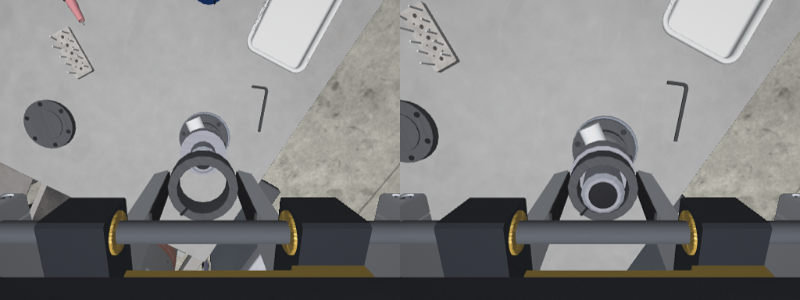

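Collar is round the neck at seated height. Release, retreat and check.

```bash
python3 - <<'E'
from h import *
F=[.3948,-.3256]
robot.set_gripper(.08);robot.servo_line([*F,.27],max_speed=.15)
robot.servo_line([.40,-.25,.29],max_speed=.2);robot.wait(.5)
m,a=shot("wrist","w14");n,b=shot("scene","s14")
u,v=np.round(pix(m,[*F,.12])).astype(int);x,y=np.round(pix(n,[*F,.09])).astype(int);print(u,v,x,y,robot.get_clock())
f=lambda i,u,v:cv2.resize(i[max(v-60,0):v+60,u-60:u+60],(390,390),interpolation=cv2.INTER_CUBIC)
cv2.imwrite("pics/final.png",cv2.cvtColor(np.hstack([f(a,u,v),f(b,x,y)]),cv2.COLOR_RGB2BGR))
E
```

```text
293 133 182 210 55.8917
```

View pics/final.png

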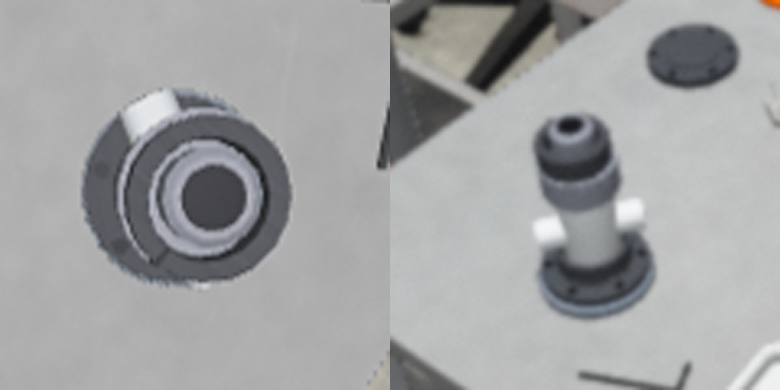

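The stack stands upright: flange on the stand, tee, reducer, and collar flat on the shoulder. The blind flange is untouched.

```bash
python3 -c "
from cell import robot
print(robot.finish_job())"
```

```text
the job is handed in; nothing more can be done
None
```

The full pipe assembly (flange, tee, reducer, collar) is seated upright on the stand and was handed in at about 56 s of the 106 s limit; the blind flange was not touched, and the hand-in call did not report a verdict.

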